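# Close the porcelain mill jar and screw its lid down snug

## Task

Close the porcelain mill jar: set its lid into the mouth of the jar, swing the clamp arm over it to its stop, and turn the knob clockwise until you feel the screw bear on the lid and the lid is held snug. Stop there, because the porcelain cracks if the screw is overtightened, then let go of the knob and leave the other things on the table where they are.

Things in the scene. Friction and masses are not known exactly. Their poses are not given: they have to be found in the camera images.
- lid: Loose white porcelain lid of the mill jar, 0.25 kg, upright on the table. From below: spigot 63 mm across, 8 mm high; flange 92 mm across, 10 mm thick (z 8 to 18 mm); flat-topped round boss to grip, 44 mm across (z 18 to 42 mm). Origin: centre of the spigot's underside, z up. Seated, the flange lies on the jar's rim and the origin is 8 mm below the rim.
- jar: White porcelain mill jar, 110 mm across and 90 mm high, fixed on the 12 mm thick base plate of the clamp. Origin: centre of its underside; z up along its axis.
- jar_mouth (a point): Centre of the jar's mouth at the height of its rim, 90 mm above the jar's origin. The opening is 68 mm across, the rim 88 mm over the outside.
- post_axis (a point): On the axis of the upright post that the clamp arm turns on, 110 mm from the jar's axis on the side roughly away from the robot, at the mid-height of the arm (58 mm above the jar's rim). The arm is a level bar 22 mm wide and 16 mm high, 110 mm long from the post to the screw; its hub on the post is 38 mm across, its top 16 mm above this point.
- clamp_arm (a joint): Swing of the clamp arm about the vertical post, rad. 0: against its stop, the screw over the centre of the jar; positive: swung aside, anticlockwise seen from above (starts 1.2 to 1.6). Swing it clockwise to close. It is stiff (0.25 N m, about 2.5 N at the knob) and stays where it is left; tightening the screw pushes it against its stop.
- knob: Round black fluted knob on top of the clamping screw, 46 mm across, 26 mm high; grip it from above, to swing the arm and to turn the screw. Origin: its centre; z up; 27 mm above the top of the arm's end at the start. Clockwise from above drives screw and knob down 10 mm a turn, in several grasps. It starts at its upper stop, turns freely at about 0.05 N m and stays when released.
- screw_axis (a point): On the screw's axis, mid-height of the arm. Below, the screw's 38 mm rubber foot starts 2 to 4.5 mm above the seated lid's boss: worn by an amount no pose shows. Once it touches, the press on the lid rises about 8 N per mm of feed (12 N per rad), and the torque at the knob by about 0.011 N m per N (friction varies). Snug: 6 to 24 N; over 27 N the lid cracks.
- small_pot: Bystander: small unfired pot, 62 mm across, 61 mm high, to the right of the clamp. Origin at the centre of its underside.
- clay_bird: Bystander: pale clay bird figure, 75 x 68 mm, 98 mm high, to the left behind the clamp. Origin at the centre of its underside.
- black_bear: Bystander: small black bear figure, 53 x 56 mm, 73 mm high, front right of the clamp. Origin at the centre of its underside.

How it is judged:
By the outcome, as a careful person would: the job done as asked, in the order asked, and still so for the second after the job is handed in, with the robot touching nothing.
It also fails if it takes over 72 s, if anything falls off the work surface, if the arm or the gripper's body presses on something with over 40 N, if the wrist force passes 120 N, or if a joint passes its speed limit or range.

## Robot

A 6-joint arm with a two-finger parallel gripper is mounted at the origin on a cart in front of the work surface, level with it; the furniture and walls round the work are solid. World frame = base frame: x ahead of the robot, y to its left, z up, the work surface at z = 0. Lengths are in m, angles in rad, forces in N, time in s.
With the tool pointing down it reaches from about 0.375 to 0.975 m from the base axis. Payload 3.8 kg.
Tool frame: the origin (TCP) lies midway between the tips of the shut fingers; the grasp point (between the pads) lies 19 mm behind it; z points along the fingers, y is the line along which they close (so a half turn about z gives the same grasp; the last joint's range is limited). The gripper opens to 85 mm and grips with 20 to 120 N. Pads are 22 mm wide; open, the fingers measure 114 mm over their backs; the gripper's body (76 mm by 85 mm) begins 54 mm behind the grasp point. The pads swing forward as they close: fully open they stand 13 mm farther back than shut.
Start: joints at [1.29, 0.264, 1.604, -0, 1.274, -0.037], TCP at [0.163, 0.655, 0.21] pointing down, gripper open.
Joint ranges: [-2.63, 2.63], [-0.94, 2.18], [0.31, 2.57], [-1.31, 4.45], [0, 2.66], [-2.55, 2.55]. Speed limits (rad/s): [2.57, 2.57, 3.14, 3.14, 3.14, 3.14].

## Interface

Orientations are given as a rotation vector (axis times angle).
In Python, from workcell import status, read_camera, workorder, masks_of gives the robot as it stands.
- The arm moves only by the tool drive_tool, never from a script. Its argument "rows" is a list of rows, each a list of 7 numbers: the turn, a rotation vector about the tool's x, y, z in degrees, then the shift along the tool's x, y, z in m, then the opening, from 0 (shut) to 1 (fully open). In form: [[ax, ay, az, tx, ty, tz, claw], ...]. A call has 1 to 8 rows; each row shifts and turns the commanded pose from where the row before left it, along the tool's axes as they then stand; what a row does not reach is not made up. A row lasts 1/12 s, in which the tool goes at most 41.7 mm and 7.16 degrees, less where a joint would pass 70% of its speed; a pose out of reach is approached as far as the arm can. A call is refused whole if a number of a shift passes 0.0417 or a number of a turn 7.16, either way. A call with a gripper value outside its range is refused whole. The fingers move at their own pace and stop on an object; "force" is the grip in N (left out, the last holds). Time passes only in rows, so rows that do not move let the fingers close. It gives the time, the measured TCP pose, the force, the opening and the grip force at its end, in the units of the state.
- status.read_state(): the state, without advancing time (a new reading comes with each control period).
- read_camera(name): name is "scene" or "top"; returns a dict with "color" (384x512x3 uint8, red, green, blue), "intrinsics" (3x3 intrinsics, pixels), "D" ([k1, k2, p1, p2, k3] as OpenCV has them; the pictures are not rectified), "world_from_camera" (4x4, takes a point from camera to world coordinates). Camera axes: x right, y up, looking along -z (the intrinsics and any distortion apply to the point x, -y, -z); pixel columns grow to the right and rows downward; lengths in m; the calibration is good to about 2 mm. A picture is of the moment at which its call begins. There is no depth.
- workorder.finish_job(): hands the job in; it is judged then, once.
Trained networks look in a picture, given as the dict that the camera call returned (one of the last four; its "shot" number tells which), for a name from the list of things; names that differ only in an ending like _2 or _b are one class to them, and where a whole thing is asked for, a point or a joint stands for the part that bears it (a point fixed in the world has none). Each returns a list of dicts, best first, with "score" (0 to 1); they miss things now and then, are a little off and sometimes report something else, mostly with a low value. They report only what shows in the picture. A call takes as long as a camera call.
- masks_of(picture, name): "mask" (384x512 bool, what is visible of it) and "bbox" ([left, top, right, bottom] in pixels, round what is visible of it).
The state is a dict: "time": time; "q": joint angles; "joint_vel": joint speeds; "joint_torque": joint torques, N m; "tool_pos": TCP position; "tcp_rot": TCP orientation; "wrist_force": force on the tool from outside, world axes, zero at the start; "torque": the same for the moment, N m; "width": opening from 0.0 (shut) to 1.0 (fully open); "grip_force": force on a finger pad.
Only numpy, scipy, OpenCV 4.12 (cv2) and the standard library are available. Lean on these libraries where they do the work, as an engineer would, in place of code of your own. Each camera call takes 0.05 s, during which the arm holds its last target. There are 200 camera calls.

## Working session

There is one attempt and no reset: what is moved stays moved. The work goes in short steps, Python scripts to look and compute and a tool call to move; the robot and the scene stay as the last step left them, time stands still between calls to the robot, and variables do not carry over. Pictures are saved under pics/ and viewed, at most 10 in all, crops included, and the job is handed in when it is done.

Besides the shell and the picture viewer there is one more tool, called after "Request:" in YAML: its name, and indented under it one key for each argument. drive_tool: Moves the arm, as the interface text tells. Its arguments: {"type":"object","properties":{"rows":{"type":"array"},"force":{"type":"number"}},"required":["rows"]}

```bash
ls; mkdir -p pics; cat > h.py <<'E'
import numpy as np, cv2
from workcell import status, read_camera, workorder, masks_of
def ray(p,uv):
    K=np.array(p["intrinsics"]);D=np.array(p["D"],float);T=np.array(p["world_from_camera"])
    n=cv2.undistortPoints(np.array([[uv]],float),K,D)[0,0]
    d=T[:3,:3]@np.array([n[0],-n[1],-1.]); return T[:3,3],d
def atz(p,uv,z):
    o,d=ray(p,uv); return o+d*(z-o[2])/d[2]
def proj(p,X):
    K=np.array(p["intrinsics"]);D=np.array(p["D"],float);T=np.array(p["world_from_camera"])
    c=(np.atleast_2d(X)-T[:3,3])@T[:3,:3]; c=c*[1,-1,-1]
    return cv2.projectPoints(c.reshape(-1,1,3),np.zeros(3),np.zeros(3),K,D)[0][:,0]
def save(p,n): cv2.imwrite("pics/"+n,p["color"][:,:,::-1])
E
python3 - <<'E'
from h import *
s=status.read_state(); print(s)
for c in ("top","scene"):
    p=read_camera(c); save(p,c+"0.png"); print(c,np.round(p["world_from_camera"],3).tolist())
    for n in ("lid","jar","knob","clamp_arm","small_pot","clay_bird","black_bear"):
        for m in masks_of(p,n)[:2]:
            ys,xs=np.nonzero(m["mask"]); print(n,round(m["score"],2),m["bbox"],xs.mean().round(1),ys.mean().round(1),len(xs))
E
```

```text
pics
{'time': 0.0, 'q': array([ 1.29009053e+00,  2.64788510e-01,  1.60541319e+00,  8.98211226e-06,
        1.27370312e+00, -3.69236284e-02]), 'joint_vel': array([-0.0002244 ,  0.00021653,  0.00086376,  0.00035539, -0.00099649,
        0.00026367]), 'joint_torque': array([ 3.79202620e-04, -5.15093029e+01, -3.67321730e+01,  5.43232761e-05,
        1.27216318e-02, -3.20608244e-06]), 'tool_pos': array([0.16271955, 0.6542662 , 0.20831711]), 'tcp_rot': array([-0.38194297, -3.11790963,  0.00358367]), 'wrist_force': array([0.64353965, 0.06616538, 0.46822109]), 'torque': array([ 0.02423959, -0.05416609, -0.04431272]), 'grip_force': 0.0, 'width': 1.005117926688537}
top [[0.013, 0.997, -0.076, 0.447], [-1.0, 0.014, 0.005, -0.084], [0.006, 0.076, 0.997, 1.108], [0.0, 0.0, 0.0, 1.0]]
lid 0.98 [137.5, 176.4, 170.6, 207.9] 151.8 190.0 860
jar 0.59 [279.2, 157.6, 317.5, 204.3] 297.9 181.0 1458
jar 0.45 [310.3, 239.6, 335.7, 259.4] 324.0 249.1 296
knob 0.78 [347.7, 142.4, 368.2, 163.6] 358.1 152.4 330
clamp_arm 0.73 [306.4, 125.1, 368.3, 162.9] 338.9 145.3 960
small_pot 0.96 [350.3, 201.4, 370.4, 221.3] 358.1 212.7 422
small_pot 0.16 [280.9, 158.7, 318.2, 204.4] 298.6 180.9 1421
clay_bird 0.95 [172.4, 111.9, 204.2, 145.2] 191.3 128.3 575
black_bear 0.72 [312.5, 241.7, 335.2, 259.5] 323.7 249.5 277
scene [[0.541, 0.39, -0.745, -0.317], [-0.841, 0.264, -0.473, -0.621], [0.012, 0.882, 0.471, 0.65], [0.0, 0.0, 0.0, 1.0]]
lid 0.97 [163.9, 185.5, 192.6, 204.3] 177.2 197.8 403
knob 0.62 [340.0, 167.9, 359.7, 201.7] 350.0 178.1 288
clamp_arm 0.7 [313.2, 168.2, 361.9, 199.6] 340.3 180.8 835
small_pot 0.64 [319.7, 250.3, 350.3, 279.4] 336.0 262.2 707
clay_bird 0.92 [225.8, 161.6, 247.2, 197.4] 234.7 179.2 494
black_bear 0.71 [270.1, 253.2, 297.6, 288.4] 283.2 274.1 510
black_bear 0.26 [162.4, 187.3, 191.7, 207.8] 177.0 198.1 398
```

```bash
python3 - <<'E'
import cv2
a=cv2.imread("pics/top0.png")[90:290,110:390]; b=cv2.imread("pics/scene0.png")[130:320,130:410]
cv2.imwrite("pics/tc.png",cv2.resize(a,None,fx=2.8,fy=2.8,interpolation=2)); cv2.imwrite("pics/sc.png",cv2.resize(b,None,fx=2.8,fy=2.8,interpolation=2))
E
```

```text
(no output)
```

View pics/tc.png

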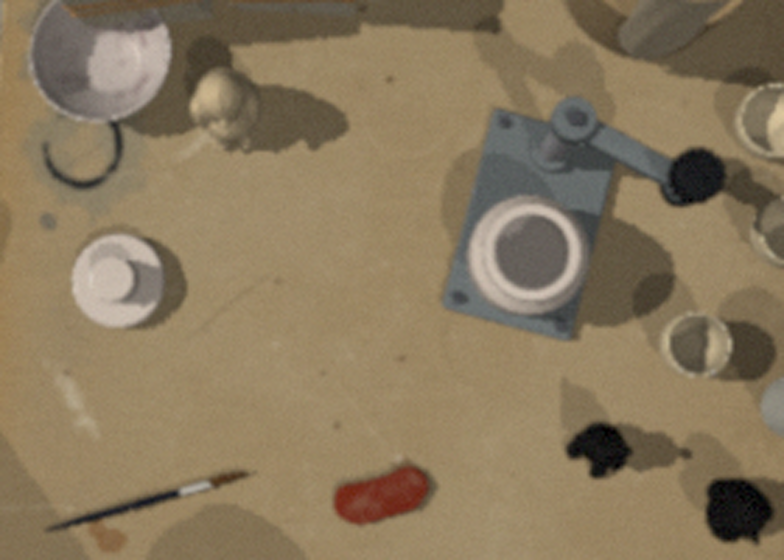

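View pics/sc.png

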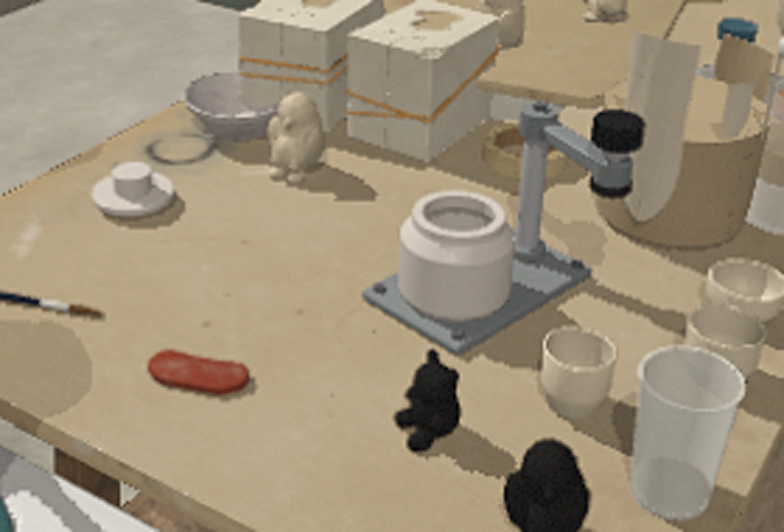

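The top view shows the lid at about (152,190), the jar mouth at (300,180), the hub at (315,132) and the knob at (359,153). The scene view agrees, and the surroundings of the jar are clear. Next I refine the positions with circle fits.

```bash
cat >> h.py <<'E'
from scipy.optimize import minimize
def circ(x,y,z,r,n=72):
    a=np.linspace(0,2*np.pi,n,endpoint=False); return np.c_[x+r*np.cos(a),y+r*np.sin(a),np.full(n,z)]
def fit(ps,circles,x0,rng=.02,sig=1.0):
    ims=[cv2.GaussianBlur(p["color"].astype(np.float32).mean(2),(0,0),sig) for p in ps]
    def sc(v):
        t=0
        for p,im in zip(ps,ims):
            for z,r in circles:
                a=proj(p,circ(v[0],v[1],z,r+.002)).astype(np.float32);b=proj(p,circ(v[0],v[1],z,r-.002)).astype(np.float32)
                d=cv2.remap(im,a[:,:1],a[:,1:],1)-cv2.remap(im,b[:,:1],b[:,1:],1)
                t+=np.minimum(abs(d),15).mean()
        return -t
    g=[(sc((x0[0]+i,x0[1]+j)),x0[0]+i,x0[1]+j) for i in np.arange(-rng,rng+.001,.002) for j in np.arange(-rng,rng+.001,.002)]
    b=min(g); r=minimize(sc,b[1:],method="Nelder-Mead",options=dict(initial_simplex=[[b[1],b[2]],[b[1]+.001,b[2]],[b[1],b[2]+.001]],xatol=1e-4))
    return np.round(r.x,4),round(-r.fun,2)
E
python3 - <<'E'
from h import *
P={c:read_camera(c) for c in("top","scene")}
t,s=P["top"],P["scene"]
C=lambda x,y,zz:atz(t,(110+x/2.8,90+y/2.8),zz)[:2]
I={"lid":([(.018,.046),(.042,.022)],C(118,280,.018)),"rim":([(.102,.034),(.102,.044)],C(532,252,.102)),
"hub":([(.176,.019)],C(575,118,.176)),"knob":([(.208,.023)],C(697,176,.208)),"pot":([(.061,.031)],C(697,345,.061))}
for k,(c,x0) in I.items():
    print(k,np.round(x0,4),[fit(q,c,x0,.012) for q in([t],[s],[t,s])])
for n,uv,z in(("bear",(323.7,249.5),.05),("bird",(191,128),.06)): print(n,atz(t,uv,z))
for z in (.0,.012): print([np.round(atz(t,(110+a/2.8,90+b/2.8),z)[:2],3).tolist() for a,b in((497,106),(443,305),(570,338))])
E
```

```text
lid [0.5153 0.1968] [(array([0.5139, 0.1992]), np.float64(23.83)), (array([0.5159, 0.2018]), np.float64(23.47)), (array([0.5149, 0.2011]), np.float64(46.55))]
rim [ 0.5404 -0.1966] [(array([ 0.5422, -0.1972]), np.float64(27.12)), (array([ 0.5427, -0.1937]), np.float64(26.86)), (array([ 0.5432, -0.1947]), np.float64(53.15))]
hub [ 0.6473 -0.2243] [(array([ 0.6495, -0.2228]), np.float64(8.38)), (array([ 0.6289, -0.2291]), np.float64(9.57)), (array([ 0.6379, -0.2261]), np.float64(15.18))]
knob [ 0.5946 -0.3196] [(array([ 0.5946, -0.3196]), np.float64(15.0)), (array([ 0.6071, -0.3157]), np.float64(11.69)), (array([ 0.5979, -0.3165]), np.float64(26.38))]
pot [ 0.4592 -0.3571] [(array([ 0.4601, -0.3618]), np.float64(11.57)), (array([ 0.4565, -0.3539]), np.float64(9.43)), (array([ 0.4649, -0.3548]), np.float64(17.87))]
bear [ 0.36326304 -0.26625944  0.05      ]
bird [0.67870922 0.08789043 0.06      ]
[[0.696, -0.173], [0.496, -0.121], [0.466, -0.246]]
[[0.693, -0.172], [0.496, -0.12], [0.465, -0.244]]
```

```bash
cat >> h.py <<'E'
from scipy.spatial.transform import Rotation as Ro
import json
def plan(target,yaw_tool,n,claw,vert=True):
    """straight TCP path from the measured pose, turn yaw_tool deg about tool z over n rows; also straightens the tilt"""
    s=status.read_state();p=s["tool_pos"];R0=Ro.from_rotvec(s["tcp_rot"])
    y=R0.as_matrix()[:,1];a=np.arctan2(y[1],y[0]);ya=a
    def Rt(a): return Ro.from_matrix(np.array([[np.sin(a),np.cos(a),0],[-np.cos(a),np.sin(a),0],[0,0,-1.]]))
    rows=[];R=R0
    d=(np.array(target)-p)/n
    for i in range(n):
        Rn=Rt(a-np.radians(yaw_tool)*(i+1)/n); w=np.degrees((R.inv()*Rn).as_rotvec())
        t=R.inv().apply(d); rows.append([round(float(v),1) for v in w]+[round(float(v),4) for v in t]+[claw]); R=Rn
    print("p",np.round(p,4),"yaw_y",round(np.degrees(ya),1),"q",np.round(s["q"],2),"F",np.round(s["wrist_force"],1),"M",np.round(s["torque"],3),"w",round(s["width"],3),"t",round(s["time"],2))
    for i in range(0,n,8): print(json.dumps(rows[i:i+8]))
E
python3 -c "
from h import *
plan((.515,.201,.12),56,16,1)"
```

```text
Traceback (most recent call last):
  File "h.py", line 40, in plan
    Rn=Rt(a-np.radians(yaw_tool)*(i+1)/n); w=np.degrees((R.inv()*Rn).as_rotvec())
  File "h.py", line 36, in Rt
    def Rt(a): return Ro.from_matrix(np.array([[np.sin(a),np.cos(a),0],[-np.cos(a),np.sin(a),0],[0,0,-1.]]))
                      ~~~~~~~~~~~~~~^^^^^^^^^^^^^^^^^^^^^^^^^^^^^^^^^^^^^^^^^^^^^^^^^^^^^^^^^^^^^^^^^^^^^^^^
  File "scipy/spatial/transform/_rotation.pyx", line 1143, in scipy.spatial.transform._rotation.Rotation.from_matrix
ValueError: Non-positive determinant (left-handed or null coordinate frame) in rotation matrix 0: [[ 0.95387089  0.30021713  0.        ]
 [-0.30021713  0.95387089  0.        ]
 [ 0.          0.         -1.        ]].
```

```bash
sed -i 's/\[\[np.sin(a),np.cos(a),0\],\[-np.cos(a),np.sin(a),0\]/[[-np.sin(a),np.cos(a),0],[np.cos(a),np.sin(a),0]/' h.py
python3 -c "
from h import *
plan((.515,.201,.12),56,16,1)"
```

```text
p [0.1629 0.655  0.2097] yaw_y 76.0 q [ 1.29  0.26  1.6   0.    1.27 -0.04] F [ 0.4  0.5 -0.6] M [-0.012 -0.019 -0.033] w 1.0 t 0.9
[[0.0, -0.0, 3.5, -0.0282, -0.0222, 0.0056, 1], [0.0, 0.0, 3.5, -0.0295, -0.0205, 0.0056, 1], [0.0, 0.0, 3.5, -0.0307, -0.0186, 0.0056, 1], [0.0, 0.0, 3.5, -0.0318, -0.0167, 0.0056, 1], [0.0, 0.0, 3.5, -0.0327, -0.0147, 0.0056, 1], [0.0, 0.0, 3.5, -0.0336, -0.0127, 0.0056, 1], [0.0, 0.0, 3.5, -0.0343, -0.0106, 0.0056, 1], [0.0, 0.0, 3.5, -0.0349, -0.0085, 0.0056, 1]]
[[0.0, 0.0, 3.5, -0.0353, -0.0064, 0.0056, 1], [0.0, 0.0, 3.5, -0.0357, -0.0042, 0.0056, 1], [0.0, 0.0, 3.5, -0.0359, -0.002, 0.0056, 1], [0.0, 0.0, 3.5, -0.0359, 0.0002, 0.0056, 1], [0.0, 0.0, 3.5, -0.0358, 0.0024, 0.0056, 1], [0.0, 0.0, 3.5, -0.0356, 0.0045, 0.0056, 1], [0.0, 0.0, 3.5, -0.0353, 0.0067, 0.0056, 1], [0.0, 0.0, 3.5, -0.0348, 0.0088, 0.0056, 1]]
```

Request:
drive_tool:
  rows:
    - [0,0,3.5,-0.028,-0.022,0.0055,1]
    - [0,0,3.5,-0.0295,-0.0205,0.0055,1]
    - [0,0,3.5,-0.0305,-0.0185,0.0055,1]
    - [0,0,3.5,-0.032,-0.0165,0.0055,1]
    - [0,0,3.5,-0.0325,-0.0145,0.0055,1]
    - [0,0,3.5,-0.0335,-0.0125,0.0055,1]
    - [0,0,3.5,-0.034,-0.0105,0.0055,1]
    - [0,0,3.5,-0.035,-0.0085,0.0055,1]

```text
time: 1.57
tool_pos: [0.3397, 0.428, 0.1657]
tcp_rot: [1.129, 2.931, 0.001]
wrist_force: [1.3, 0.6, -0.6]
width: 1.002
grip_force: 0.0
```

Request:
drive_tool:
  rows:
    - [0,0,3.5,-0.035,-0.0065,0.0055,1]
    - [0,0,3.5,-0.0355,-0.004,0.0055,1]
    - [0,0,3.5,-0.036,-0.002,0.0055,1]
    - [0,0,3.5,-0.036,0,0.0055,1]
    - [0,0,3.5,-0.036,0.0025,0.0055,1]
    - [0,0,3.5,-0.0355,0.0045,0.0055,1]
    - [0,0,3.5,-0.0355,0.0065,0.0055,1]
    - [0,0,3.5,-0.035,0.009,0.0055,1]

```text
time: 2.23
tool_pos: [0.5159, 0.2005, 0.1218]
tcp_rot: [1.805, 2.571, 0.001]
wrist_force: [0.4, 0.9, -0.3]
width: 0.999
grip_force: 0.0
```

```bash
python3 -c "
from h import *
plan((.515,.201,.07),0,3,1)
plan((.515,.201,.019),0,6,1)"
```

```text
p [0.5159 0.2005 0.1218] yaw_y 19.9 q [ 0.33  0.11  1.96  0.    1.08 -0.02] F [ 0.4  0.9 -0.3] M [ 0.02   0.035 -0.018] w 0.999 t 2.23
[[0.0, -0.0, 0.0, 0.0002, -0.0002, 0.0173, 1], [0.0, 0.0, 0.0, 0.0002, -0.0002, 0.0173, 1], [0.0, 0.0, 0.0, 0.0002, -0.0002, 0.0173, 1]]
p [0.5159 0.2005 0.1218] yaw_y 19.9 q [ 0.33  0.11  1.96  0.    1.08 -0.02] F [ 0.4  0.9 -0.3] M [ 0.02   0.035 -0.018] w 0.999 t 2.23
[[0.0, -0.0, 0.0, 0.0001, -0.0001, 0.0171, 1], [0.0, 0.0, 0.0, 0.0001, -0.0001, 0.0171, 1], [0.0, 0.0, 0.0, 0.0001, -0.0001, 0.0171, 1], [0.0, 0.0, 0.0, 0.0001, -0.0001, 0.0171, 1], [0.0, 0.0, 0.0, 0.0001, -0.0001, 0.0171, 1], [0.0, 0.0, 0.0, 0.0001, -0.0001, 0.0171, 1]]
```

Request:
drive_tool:
  rows:
    - [0,0,0,0.0001,-0.0001,0.02,1]
    - [0,0,0,0.0001,-0.0001,0.02,1]
    - [0,0,0,0.0001,-0.0001,0.02,1]
    - [0,0,0,0.0001,-0.0001,0.02,1]
    - [0,0,0,0.0001,-0.0001,0.011,1]
    - [0,0,0,0.0001,-0.0001,0.009,1]
    - [0,0,0,0,0,0,1]
    - [0,0,0,0,0,0,0.6]
  force: 35

```text
time: 2.9
tool_pos: [0.5142, 0.2026, 0.0218]
tcp_rot: [-1.801, -2.574, 0.0]
wrist_force: [-0.3, 0.2, 0.3]
width: 0.885
grip_force: 0.0
```

Request:
drive_tool:
  rows:
    - [0,0,0,0,0,0,0.5]
    - [0,0,0,0,0,0,0.3]
    - [0,0,0,0,0,0,0.2]
    - [0,0,0,0,0,0,0.2]
    - [0,0,0,0,0,0,0.2]
    - [0,0,0,0,0,0,0.2]

```text
time: 3.4
tool_pos: [0.5143, 0.2025, 0.022]
tcp_rot: [1.801, 2.574, 0.001]
wrist_force: [0.9, 0.3, -0.3]
width: 0.2
grip_force: 0.0
```

```bash
python3 -c "
from h import *
P=[read_camera(c) for c in('top','scene')]
ims=[]
for p,(a,b) in zip(P,((150,190),(178,197))):
    c=p['color'][b-70:b+70,a-70:a+70,::-1]; ims.append(cv2.resize(c,(395,395),interpolation=2))
    for m in masks_of(p,'lid')[:1]: print(m['score'],m['bbox'])
    print(proj(p,status.read_state()['tool_pos']))
cv2.imwrite('pics/a.png',np.hstack(ims))"
```

```text
0.61 [146.7, 175.7, 167.6, 207.9]
[[149.769782   190.30207737]]
0.59 [161.6, 189.5, 189.1, 208.6]
[[176.41249203 196.34974844]]
```

View pics/a.png

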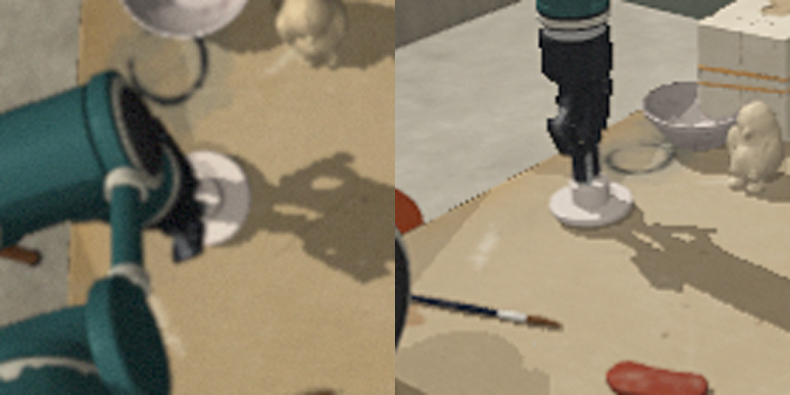

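The fingers closed past the boss without gripping it: at crop (585,180) in the scene view the tips vanish behind the boss. I'll zoom in with model overlays.

```bash
python3 -c "
from h import *
P=[read_camera(c) for c in('top','scene')]
s=status.read_state();print(s['tool_pos'],s['q'],s['width'],s['wrist_force'])
ims=[]
R=Ro.from_rotvec(s['tcp_rot']).as_matrix()
for p,(a,b) in zip(P,((150,190),(178,185))):
    k=12
    c=cv2.resize(p['color'][b-25:b+25,a-16:a+17,::-1],None,fx=k,fy=k,interpolation=2)
    def dr(X,col):
        q=((proj(p,X)-[a-16,b-25]+.5)*k).astype(int)
        for u in q: cv2.circle(c,tuple(int(v) for v in u),2,col,-1)
    T=s['tool_pos']
    dr(np.array([T-R[:,2]*d for d in np.linspace(0,.1,11)]),(0,0,255)); dr(circ(.515,.201,.042,.022),(0,255,0)); dr(circ(.515,.201,.018,.046),(255,0,0))
    ims.append(c)
cv2.imwrite('pics/b.png',np.hstack(ims))"
```

```text
[0.51407673 0.202401   0.0216271 ] [ 3.30010715e-01  2.26166684e-01  2.03084194e+00 -3.14076609e-05
  8.84697306e-01 -1.95846944e-02] 0.203131833482143 [ 0.28728873 -0.11355318  0.25734135]
```

View pics/b.png

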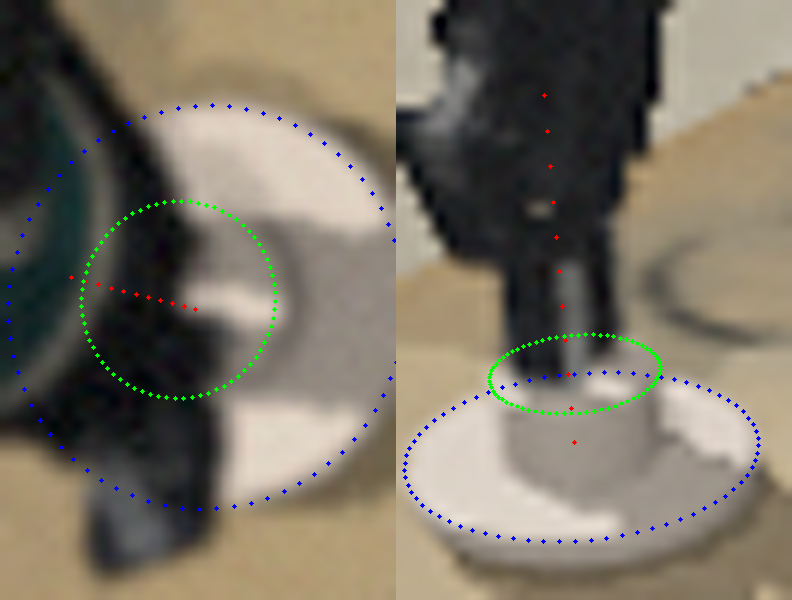

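The overlay puts the visible tips at about (575,375) in the right panel. That is at the height of the boss top, about 20 mm above the reported TCP. I'll raise the tool and check where the tips really are.

Request:
drive_tool:
  rows:
    - [0,0,0,0,0,-0.02,0]
    - [0,0,0,0,0,-0.02,0]
    - [0,0,0,0,0,-0.02,0]
    - [0,0,0,0,0,-0.02,0]
    - [0,0,0,0,0,0,0]
    - [0,0,0,0,0,0,0]

```text
time: 4.2
tool_pos: [0.5154, 0.2029, 0.1031]
tcp_rot: [1.8, 2.572, 0.004]
wrist_force: [0.3, 0.7, -0.9]
width: -0.002
grip_force: 0.0
```

```bash
python3 -c "
from h import *
P=[read_camera(c) for c in('top','scene')]
s=status.read_state();print(s['tool_pos'],s['q'],s['width'],s['wrist_force'])
ims=[]
R=Ro.from_rotvec(s['tcp_rot']).as_matrix()
T=s['tool_pos']
for p in P:
    k=12
    a,b=proj(p,T)[0].astype(int); b-=0
    c=cv2.resize(p['color'][b-25:b+25,a-16:a+17,::-1],None,fx=k,fy=k,interpolation=2)
    q=((proj(p,np.array([T-R[:,2]*d for d in np.linspace(0,.06,7)]))-[a-16,b-25]+.5)*k).astype(int)
    for u in q: cv2.circle(c,tuple(int(v) for v in u),2,(0,0,255),-1)
    ims.append(c)
print(fit(P,[(.018,.046),(.042,.022)],(.515,.201),.01), fit(P[1:],[(.018,.046),(.042,.022)],(.515,.201),.01))
cv2.imwrite('pics/c.png',np.hstack(ims))"
```

```text
[0.51339305 0.20217628 0.10071457] [ 3.30009355e-01  1.27720667e-01  1.97753933e+00  2.29615348e-06
  1.03778255e+00 -1.95643610e-02] 0.0003874881423267883 [ 0.2438254  -0.75468533  0.03371071]
(array([0.5155, 0.2015]), np.float64(47.73)) (array([0.5159, 0.2022]), np.float64(25.13))
```

View pics/c.png

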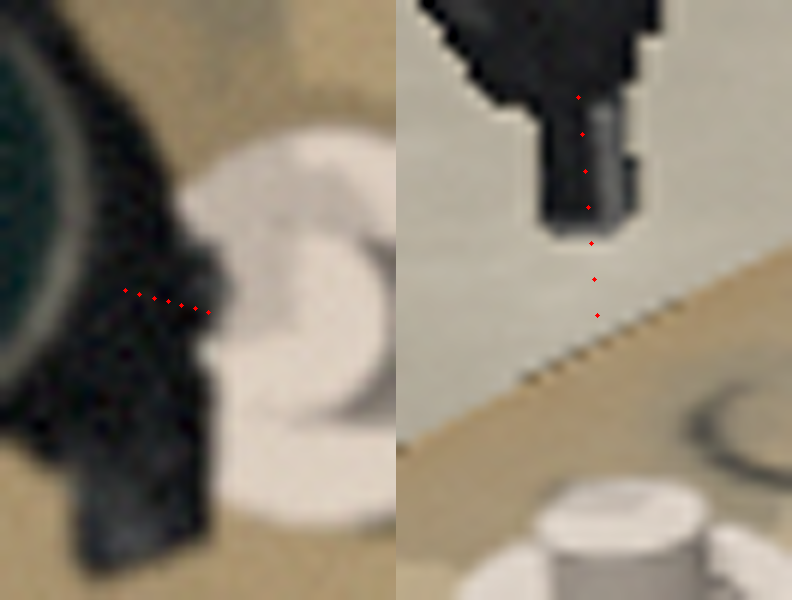

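With the fingers shut, the tips sit about 22 mm above the reported TCP. In the scene view the dots are 10 mm apart and the tip lies near the 2.2nd dot, at (590,235). The lateral position agrees. So tool heights need about -22 mm, and I'll retry the grasp at a reported TCP z near 0, watching the force.

Request:
drive_tool:
  rows:
    - [0,0,0,0,0,0,1]
    - [0,0,0,0,0,0,1]
    - [0,0,0,0,0,0,1]
    - [0,0,0,0,0,0,1]
    - [0,0,0,0,0,0.02,1]
    - [0,0,0,0,0,0.02,1]
    - [0,0,0,0,0,0.02,1]
    - [0,0,0,0,0,0.02,1]

```text
time: 4.97
tool_pos: [0.5142, 0.2025, 0.0208]
tcp_rot: [1.801, 2.574, 0.0]
wrist_force: [-0.7, 0.2, 0.2]
width: 0.994
grip_force: 0.0
```

Request:
drive_tool:
  rows:
    - [0,0,0,0,0,0.006,1]
    - [0,0,0,0,0,0.005,1]
    - [0,0,0,0,0,0.004,1]
    - [0,0,0,0,0,0.003,1]
    - [0,0,0,0,0,0.002,1]
    - [0,0,0,0,0,0,1]

```text
time: 5.47
tool_pos: [0.5147, 0.2026, 0.0022]
tcp_rot: [1.801, 2.573, 0.001]
wrist_force: [-1.1, -0.1, 0.1]
width: 1.004
grip_force: 0.0
```

Request:
drive_tool:
  rows:
    - [0,0,0,0,0,0,0.6]
    - [0,0,0,0,0,0,0.4]
    - [0,0,0,0,0,0,0.2]
    - [0,0,0,0,0,0,0.2]
    - [0,0,0,0,0,0,0.2]
    - [0,0,0,0,0,0,0.2]
  force: 35

```text
time: 5.97
tool_pos: [0.5148, 0.2027, 0.0024]
tcp_rot: [1.801, 2.573, 0.002]
wrist_force: [0.0, -0.4, 4.8]
width: 0.5
grip_force: 36.0
```

Request:
drive_tool:
  rows:
    - [0,0,0,0,0,-0.01,0.2]
    - [0,0,0,0,0,-0.02,0.2]
    - [0,0,0,0,0,-0.025,0.2]
    - [0,0,0,0,0,-0.025,0.2]
    - [0,0,0,0,0,-0.025,0.2]
    - [0,0,0,0,0,-0.02,0.2]
    - [0,0,0,0,0,-0.01,0.2]
    - [0,0,0,0,0,0,0.2]

```text
time: 6.63
tool_pos: [0.5158, 0.203, 0.1395]
tcp_rot: [1.8, 2.572, 0.006]
wrist_force: [-0.6, 0.3, -1.9]
width: 0.497
grip_force: 36.3
```

```bash
python3 -c "
from h import *
plan((.543,-.195,.137),40,16,.2)"
```

```text
p [0.5158 0.203  0.1395] yaw_y 20.0 q [ 0.33  0.09  1.94 -0.    1.11 -0.02] F [-0.6  0.3 -1.9] M [-0.015  0.019 -0.027] w 0.497 t 6.63
[[0.3, -0.0, 2.5, -0.024, -0.0069, 0.0001, 0.2], [0.0, 0.0, 2.5, -0.0242, -0.0059, 0.0002, 0.2], [0.0, 0.0, 2.5, -0.0245, -0.0048, 0.0002, 0.2], [0.0, 0.0, 2.5, -0.0247, -0.0037, 0.0002, 0.2], [0.0, 0.0, 2.5, -0.0248, -0.0027, 0.0002, 0.2], [0.0, 0.0, 2.5, -0.0249, -0.0016, 0.0002, 0.2], [0.0, 0.0, 2.5, -0.0249, -0.0005, 0.0002, 0.2], [0.0, 0.0, 2.5, -0.0249, 0.0006, 0.0002, 0.2]]
[[0.0, 0.0, 2.5, -0.0249, 0.0017, 0.0002, 0.2], [0.0, 0.0, 2.5, -0.0248, 0.0028, 0.0002, 0.2], [0.0, 0.0, 2.5, -0.0246, 0.0039, 0.0002, 0.2], [0.0, 0.0, 2.5, -0.0244, 0.0049, 0.0002, 0.2], [0.0, 0.0, 2.5, -0.0242, 0.006, 0.0002, 0.2], [0.0, 0.0, 2.5, -0.0239, 0.007, 0.0002, 0.2], [0.0, 0.0, 2.5, -0.0236, 0.0081, 0.0002, 0.2], [0.0, 0.0, 2.5, -0.0232, 0.0091, 0.0002, 0.2]]
```

Request:
drive_tool:
  rows:
    - [0,0,2.5,-0.024,-0.007,0,0.2]
    - [0,0,2.5,-0.024,-0.006,0,0.2]
    - [0,0,2.5,-0.0245,-0.005,0,0.2]
    - [0,0,2.5,-0.0245,-0.0035,0,0.2]
    - [0,0,2.5,-0.025,-0.0025,0,0.2]
    - [0,0,2.5,-0.025,-0.0015,0,0.2]
    - [0,0,2.5,-0.025,-0.0005,0,0.2]
    - [0,0,2.5,-0.025,0.0005,0,0.2]

```text
time: 7.3
tool_pos: [0.5258, 0.0021, 0.1342]
tcp_rot: [-2.221, -2.218, 0.004]
wrist_force: [-0.4, 0.1, -2.3]
width: 0.499
grip_force: 36.3
```

Request:
drive_tool:
  rows:
    - [0,0,2.5,-0.025,0.0015,0,0.2]
    - [0,0,2.5,-0.025,0.003,0,0.2]
    - [0,0,2.5,-0.0245,0.004,0,0.2]
    - [0,0,2.5,-0.0245,0.005,0,0.2]
    - [0,0,2.5,-0.024,0.006,0,0.2]
    - [0,0,2.5,-0.024,0.007,0,0.2]
    - [0,0,2.5,-0.0235,0.008,0,0.2]
    - [0,0,2.5,-0.023,0.009,0,0.2]

```text
time: 7.97
tool_pos: [0.5397, -0.1962, 0.134]
tcp_rot: [-2.572, -1.798, 0.004]
wrist_force: [-0.1, -0.4, -3.1]
width: 0.501
grip_force: 36.3
```

Request:
drive_tool:
  rows:
    - [0,0,0,0,0,0.01,0.2]
    - [0,0,0,0,0,0,0.2]
    - [0,0,0,0,0,0,0.2]

```text
time: 8.22
tool_pos: [0.5392, -0.1945, 0.1238]
tcp_rot: [-2.569, -1.799, 0.004]
wrist_force: [0.1, -0.4, -2.8]
width: 0.498
grip_force: 36.4
```

```bash
python3 -c "
from h import *
P=[read_camera(c) for c in('top','scene')]
s=status.read_state();print(s['tool_pos'],s['tcp_rot'],s['q'],s['width'],s['wrist_force'])
T=s['tool_pos'];z=T[2]-.0024
ims=[]
print([fit(q,[(z+.018,.046)],T[:2],.01) for q in(P[:1],P[1:],P)])
for p,(a,b) in zip(P,((300,178),(300,200))):
    k=7
    c=cv2.resize(p['color'][b-42:b+42,a-28:a+28,::-1],None,fx=k,fy=k,interpolation=2)
    for X,col in((circ(T[0],T[1],z+.018,.046),(255,0,0)),(circ(.543,-.195,.102,.044),(0,200,0)),(circ(T[0],T[1],z,.0315),(0,0,255))):
        for u in ((proj(p,X)-[a-28,b-42]+.5)*k).astype(int): cv2.circle(c,tuple(int(v) for v in u),1,col,-1)
    ims.append(c)
cv2.imwrite('pics/d.png',np.hstack(ims))"
```

```text
[ 0.54055004 -0.19433711  0.12542889] [-2.57000542e+00 -1.80257634e+00  1.85351231e-03] [-3.88701670e-01  1.44722344e-01  1.90810640e+00  3.71244478e-04
  1.09146422e+00 -4.13936074e-02] 0.4983645762155778 [ 0.27150356 -0.05651533 -1.39785015]
[(array([ 0.5306, -0.1858]), np.float64(8.94)), (array([ 0.5372, -0.198 ]), np.float64(11.53)), (array([ 0.5368, -0.1991]), np.float64(18.37))]
```

View pics/d.png

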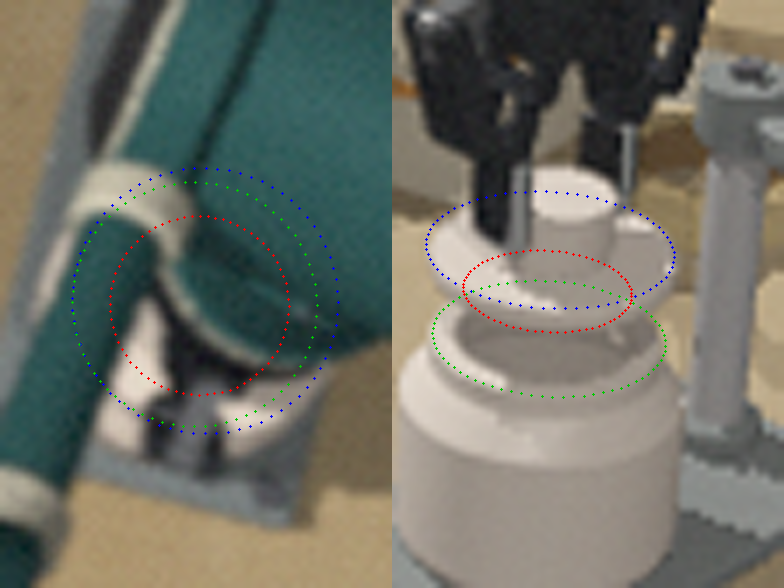

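```bash
python3 -c "
from h import *
P=[read_camera('scene') for _ in range(4)]
p=dict(P[0]);p['color']=np.mean([q['color'] for q in P],0)
S=[status.read_state()['tool_pos']]
T=S[0];print(T)
for z in (.119,.121,.123,.125,.127):
  print(z,fit([p],[(z+.018,.046),(z+.042,.022),(z+.008,.046)],T[:2],.01,.7))
print(fit([p],[(.102,.044),(.102,.034)],(.543,-.194),.008,.7))
t=[read_camera('top') for _ in range(4)]
p=dict(t[0]);p['color']=np.mean([q['color'] for q in t],0)
print(fit([p],[(.123+.018,.046)],T[:2],.006,.7))
"
```

```text
[ 0.54173372 -0.19484083  0.12696182]
0.119 (array([ 0.5517, -0.1928]), np.float64(34.91))
0.121 (array([ 0.5481, -0.1947]), np.float64(34.85))
0.123 (array([ 0.5446, -0.1964]), np.float64(34.86))
0.125 (array([ 0.5425, -0.197 ]), np.float64(34.8))
0.127 (array([ 0.5382, -0.1992]), np.float64(34.74))
(array([ 0.5408, -0.1952]), np.float64(18.68))
(array([ 0.5377, -0.1913]), np.float64(7.94))
```

```bash
python3 -c "
from h import *
P=[read_camera('scene') for _ in range(6)]
im=np.mean([q['color'] for q in P],0)
for r in (191,192,193,194,195,205,206,207): 
  print(r,'L',im[r,327-0-0:327].astype(int).tolist(), im[r,328-0-0:328].tolist(), [int(v) for v in im[r,328-0-0-0:328].sum(1)]) if 0 else print(r,'L',im[r,328-0:328].tolist() if 0 else im[r,330-0:330].tolist() if 0 else [int(v) for v in im[r,271:284].sum(1)/3],'R',[int(v) for v in im[r,362-54:362-54+16].sum(1)/3], 'RB',[int(v) for v in (im[r,308:324,0]-im[r,308:324,2])],'LB',[int(v) for v in (im[r,271:284,0]-im[r,271:284,2])])
p=P[0];T=(.5405,-.1945)
for X in (circ(*T,.141,.046),circ(*T,.131,.046),circ(.543,-.195,.102,.044)):
  q=proj(p,X);print(q.min(0),q.max(0),q[q[:,0].argmin()],q[q[:,0].argmax()])
"
```

```text
191 L [167, 168, 168, 167, 167, 166, 165, 195, 208, 209, 210, 196, 192] R [144, 144, 144, 146, 134, 120, 109, 121, 141, 136, 127, 122, 123, 125, 125, 118] RB [19, 18, 18, 16, 35, 49, 49, 56, 17, 5, 3, 3, 5, 5, 4, 2] LB [51, 50, 50, 50, 51, 49, 52, 30, 21, 21, 21, 21, 21]
192 L [166, 166, 166, 166, 166, 165, 161, 201, 209, 208, 208, 208, 210] R [144, 145, 145, 144, 136, 120, 112, 122, 143, 135, 125, 123, 124, 125, 123, 118] RB [18, 18, 18, 17, 26, 46, 50, 56, 6, 2, 4, 4, 3, 4, 4, 4] LB [49, 48, 49, 49, 49, 50, 51, 27, 21, 21, 21, 21, 21]
193 L [167, 166, 168, 168, 167, 166, 162, 202, 209, 208, 207, 208, 209] R [145, 146, 144, 145, 146, 123, 111, 120, 142, 133, 125, 122, 124, 125, 121, 117] RB [18, 18, 18, 18, 16, 39, 49, 53, 8, 4, 4, 2, 3, 3, 2, 2] LB [49, 49, 49, 48, 49, 50, 48, 24, 20, 21, 20, 21, 21]
194 L [166, 166, 167, 167, 167, 167, 162, 196, 209, 209, 208, 208, 208] R [145, 145, 145, 144, 162, 126, 106, 110, 138, 131, 124, 123, 124, 126, 122, 117] RB [19, 18, 19, 17, 19, 26, 38, 36, 5, 3, 4, 3, 4, 3, 4, 2] LB [50, 50, 49, 49, 49, 49, 46, 23, 20, 21, 21, 20, 22]
195 L [162, 164
[... 707 characters left out ...]
48, 38, 11, 2, 4, 4, 4, 3, 4, 0, 37] LB [51, 50, 50, 50, 51, 49, 29, 22, 21, 22, 19, 16, 14]
207 L [165, 164, 163, 161, 168, 192, 185, 205, 210, 213, 167, 116, 115] R [119, 143, 145, 164, 166, 149, 153, 112, 121, 122, 124, 124, 125, 120, 110, 129] RB [16, 17, 31, 48, 52, 49, 38, 11, 2, 3, 5, 4, 3, 5, 1, 35] LB [51, 52, 51, 52, 46, 32, 22, 21, 22, 22, 21, 17, 16]
[276.44594281 184.93211242] [311.90060492 201.67133789] [276.44594281 192.40321447] [311.90060492 194.3037412 ]
[276.3112896  188.21928866] [311.61073047 205.13750393] [276.3112896  195.77693802] [311.61073047 197.68696096]
[277.31977299 197.63510355] [310.60993378 214.24116838] [277.31977299 205.08442469] [310.60993378 206.93153719]
```

```bash
python3 -c "
from h import *
S=[];P=[]
for i in range(10):
  P.append(read_camera('scene'));S.append(np.r_[status.read_state()['tool_pos'],status.read_state()['tcp_rot']])
T=np.mean(S,0);print(np.round(T,4),np.std(S,0).round(4))
p=dict(P[0]);p['color']=np.mean([q['color'] for q in P],0)
# joint fit for lid and rim in the same picture at z from tool
z=T[2]-.0024
for sg in(.6,1,1.4):
  print(fit([p],[(z+.018,.046),(z+.042,.022),(z+.008,.046)],T[:2],.01,sg),fit([p],[(.102,.044),(.102,.034)],(.543,-.194),.008,sg))
"
```

```text
[ 5.4150e-01 -1.9560e-01  1.2670e-01 -2.0584e+00 -1.4421e+00  1.0000e-04] [0.     0.     0.     1.5438 1.0815 0.    ]
(array([ 0.5452, -0.1964]), np.float64(35.1)) (array([ 0.5389, -0.1934]), np.float64(19.73))
(array([ 0.5435, -0.1971]), np.float64(33.93)) (array([ 0.5414, -0.1947]), np.float64(16.22))
(array([ 0.5471, -0.1951]), np.float64(31.46)) (array([ 0.5413, -0.1928]), np.float64(12.85))
```

The scene view shows the lid hovering over the mouth, about 2.5 mm too far right of the rim centre (rim 276.8–310 px, lid 277.6–312.8 px). I'll shift it left and lower it while watching the force.

Request:
drive_tool:
  rows:
    - [0,0,0,0.0014,-0.0019,0.004,0.2]
    - [0,0,0,0,0,0.006,0.2]
    - [0,0,0,0,0,0.006,0.2]
    - [0,0,0,0,0,0.003,0.2]
    - [0,0,0,0,0,0.002,0.2]
    - [0,0,0,0,0,0.002,0.2]
    - [0,0,0,0,0,0,0.2]

```text
time: 10.1
tool_pos: [0.5398, -0.1935, 0.103]
tcp_rot: [-2.572, -1.802, 0.001]
wrist_force: [-0.3, -0.4, -2.3]
width: 0.496
grip_force: 36.4
```

Request:
drive_tool:
  rows:
    - [0,0,0,0,0,0.0015,0.2]
    - [0,0,0,0,0,0.0015,0.2]
    - [0,0,0,0,0,0,0.2]

```text
time: 10.35
tool_pos: [0.5405, -0.1936, 0.1008]
tcp_rot: [2.573, 1.802, 0.001]
wrist_force: [1.0, 0.0, -3.5]
width: 0.499
grip_force: 36.4
```

Request:
drive_tool:
  rows:
    - [0,0,0,0,0,0.0015,0.2]
    - [0,0,0,0,0,0.0015,0.2]
    - [0,0,0,0,0,0,0.2]
    - [0,0,0,0,0,0,0.2]

```text
time: 10.68
tool_pos: [0.5404, -0.1936, 0.0977]
tcp_rot: [2.573, 1.803, 0.001]
wrist_force: [1.5, 0.5, -2.9]
width: 0.497
grip_force: 36.3
```

Request:
drive_tool:
  rows:
    - [0,0,0,0,0,0.001,0.2]
    - [0,0,0,0,0,0.001,0.2]
    - [0,0,0,0,0,0,0.2]
    - [0,0,0,0,0,0,0.2]

```text
time: 11.02
tool_pos: [0.5405, -0.1935, 0.0965]
tcp_rot: [2.573, 1.802, 0.001]
wrist_force: [-0.5, 3.5, 4.9]
width: 0.5
grip_force: 36.9
```

Request:
drive_tool:
  rows:
    - [0,0,0,0,0,-0.0005,0.6]
    - [0,0,0,0,0,0,0.7]
    - [0,0,0,0,0,0,0.85]
    - [0,0,0,0,0,0,1]
    - [0,0,0,0,0,0,1]
    - [0,0,0,0,0,-0.02,1]
    - [0,0,0,0,0,-0.04,1]
    - [0,0,0,0,0,-0.04,1]

```text
time: 11.68
tool_pos: [0.5382, -0.193, 0.1948]
tcp_rot: [-2.569, -1.8, 0.005]
wrist_force: [0.9, -0.2, -0.1]
width: 1.004
grip_force: 0.0
```

Request:
drive_tool:
  rows:
    - [0,0,0,0,0,-0.03,1]
    - [0,0,0,0,0,-0.03,1]
    - [0,0,0,-0.03,-0.02,0,1]
    - [0,0,0,-0.03,-0.02,0,1]

```text
time: 12.02
tool_pos: [0.4841, -0.237, 0.2596]
tcp_rot: [2.565, 1.804, 0.004]
wrist_force: [-0.8, -0.6, -0.7]
width: 1.0
grip_force: 0.0
```

```bash
python3 -c "
from h import *
P=[read_camera('scene') for _ in range(3)]; p=dict(P[0]);p['color']=np.mean([q['color'] for q in P],0)
t=read_camera('top')
for z in(.094,.102): print([fit([q],[(z+.018,.046),(z+.042,.022)],(.542,-.195),.008,.8) for q in(p,t)])
for q in (p,t):
  print(fit([q],[(.208,.023)],(.595,-.318),.008,.8))
c=cv2.resize(p['color'][150:230,260:380,::-1].astype(np.uint8),None,fx=6,fy=6,interpolation=2)
cv2.imwrite('pics/e.png',c)
plan((.594,-.318,.255),0,4,1)"
```

```text
[(array([ 0.5427, -0.1948]), np.float64(26.59)), (array([ 0.5413, -0.1998]), np.float64(26.04))]
[(array([ 0.5301, -0.2015]), np.float64(26.67)), (array([ 0.5409, -0.1989]), np.float64(26.09))]
(array([ 0.6059, -0.3172]), np.float64(11.74))
(array([ 0.5927, -0.3219]), np.float64(8.9))
p [ 0.4816 -0.2368  0.2562] yaw_y -20.1 q [-0.5  -0.03  1.84  0.    1.33 -0.15] F [-0.4  0.6  0.9] M [-0.021 -0.063 -0.055] w 1.0 t 12.22
[[0.0, -0.0, 0.0, -0.0094, 0.0334, 0.0003, 1], [0.0, 0.0, 0.0, -0.0094, 0.0334, 0.0003, 1], [0.0, 0.0, 0.0, -0.0094, 0.0334, 0.0003, 1], [0.0, 0.0, 0.0, -0.0094, 0.0334, 0.0003, 1]]
```

View pics/e.png

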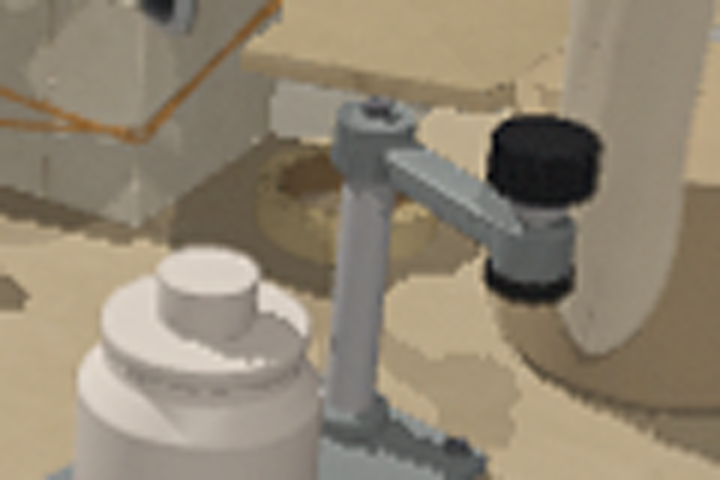

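The lid is seated evenly on the rim, and the knob and arm are clear. Next: above the knob.

```bash
python3 -c "
from h import *
plan((.593,-.3165,.245),10,6,1)"
```

```text
p [ 0.4816 -0.2368  0.2562] yaw_y -20.1 q [-0.5  -0.03  1.84  0.    1.33 -0.15] F [-0.4  0.6  0.9] M [-0.021 -0.063 -0.055] w 1.0 t 12.22
[[0.0, -0.0, 1.7, -0.0061, 0.022, 0.0019, 1], [0.0, 0.0, 1.7, -0.0055, 0.0222, 0.0019, 1], [0.0, 0.0, 1.7, -0.0048, 0.0223, 0.0019, 1], [0.0, 0.0, 1.7, -0.0042, 0.0224, 0.0019, 1], [0.0, 0.0, 1.7, -0.0035, 0.0226, 0.0019, 1], [0.0, 0.0, 1.7, -0.0028, 0.0226, 0.0019, 1]]
```

Request:
drive_tool:
  rows:
    - [0,0,1.7,-0.006,0.022,0.002,1]
    - [0,0,1.7,-0.0055,0.022,0.002,1]
    - [0,0,1.7,-0.005,0.0225,0.002,1]
    - [0,0,1.7,-0.004,0.0225,0.002,1]
    - [0,0,1.7,-0.0035,0.0225,0.002,1]
    - [0,0,1.5,-0.003,0.0225,0.002,1]
    - [0,0,0,0,0,0,1]
    - [0,0,0,0,0,0,1]

```text
time: 12.88
tool_pos: [0.5944, -0.3155, 0.2424]
tcp_rot: [-2.717, -1.572, 0.001]
wrist_force: [0.4, 0.8, -1.0]
width: 1.001
grip_force: 0.0
```

```bash
python3 -c "
from h import *
p=read_camera('scene')
q=proj(p,[.593,-.3165,.208]);print(q)
k=[m['bbox'] for m in masks_of(p,'knob')[:1]];print(k)
plan((.593,-.3165,.163),0,5,1)
c=cv2.resize(p['color'][110:215,290:410,::-1],None,fx=5,fy=5,interpolation=2); cv2.imwrite('pics/f.png',c)"
```

```text
[[348.86008263 173.94582676]]
[[338.1, 167.8, 361.2, 199.4]]
p [ 0.5934 -0.3151  0.2434] yaw_y -29.9 q [-0.53  0.24  1.57  0.    1.33 -0.  ] F [-0.1 -0.1  0.5] M [ 0.002  0.008 -0.04 ] w 0.999 t 12.98
[[-0.1, -0.0, -0.0, -0.0003, 0.0001, 0.0161, 1], [0.0, 0.0, 0.0, -0.0003, 0.0001, 0.0161, 1], [0.0, 0.0, 0.0, -0.0003, 0.0001, 0.0161, 1], [0.0, 0.0, 0.0, -0.0003, 0.0001, 0.0161, 1], [0.0, 0.0, 0.0, -0.0003, 0.0001, 0.0161, 1]]
```

View pics/f.png

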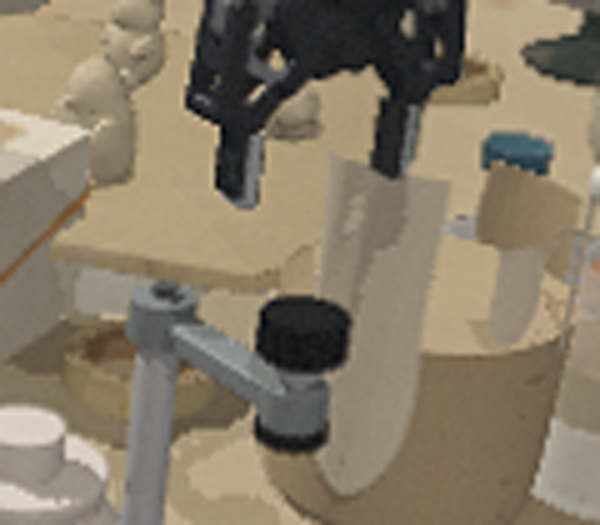

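The slab stands behind the knob with roughly 3 cm to spare, and the finger centre at (316,188) lines up with the knob at (303,312) once perspective is allowed for. I'll descend in steps.

Request:
drive_tool:
  rows:
    - [0,0,0,0,0,0.016,1]
    - [0,0,0,0,0,0.016,1]
    - [0,0,0,0,0,0.012,1]
    - [0,0,0,0,0,0.006,1]
    - [0,0,0,0,0,0.006,1]
    - [0,0,0,0,0,0.006,1]
    - [0,0,0,0,0,0.006,1]
    - [0,0,0,0,0,0.006,1]

```text
time: 13.65
tool_pos: [0.5937, -0.3162, 0.1704]
tcp_rot: [2.719, 1.571, 0.001]
wrist_force: [-0.7, -0.7, 0.3]
width: 0.996
grip_force: 0.0
```

Request:
drive_tool:
  rows:
    - [0,0,0,0,0,0.006,1]
    - [0,0,0,0,0,0,0.8]
    - [0,0,0,0,0,0,0.65]
    - [0,0,0,0,0,0,0.5]
    - [0,0,0,0,0,0,0.35]
    - [0,0,0,0,0,0,0.2]
    - [0,0,0,0,0,0,0.2]
    - [0,0,0,0,0,0,0.2]
  force: 30

```text
time: 14.32
tool_pos: [0.5943, -0.3169, 0.1653]
tcp_rot: [2.718, 1.57, 0.002]
wrist_force: [2.7, -3.3, 1.7]
width: 0.524
grip_force: 31.9
```

```bash
python3 -c "
from h import *
plan((.593,-.3165,.163),0,1,1)"
```

```text
p [ 0.5943 -0.3169  0.1653] yaw_y -30.0 q [-0.53  0.29  1.66 -0.    1.19 -0.  ] F [ 2.7 -3.3  1.7] M [-0.443 -0.345 -0.088] w 0.524 t 14.32
[[0.2, 0.0, -0.0, -0.0004, -0.0013, 0.0023, 1]]
```

Request:
drive_tool:
  rows:
    - [0,0,2.5,0.0001,-0.0048,0,0.2]
    - [0,0,5,0.0002,-0.0096,0,0.2]
    - [0,0,5,0.0002,-0.0096,0,0.2]
    - [0,0,5,0.0002,-0.0096,0,0.2]
    - [0,0,5,0.0002,-0.0096,0,0.2]
    - [0,0,5,0.0002,-0.0096,0,0.2]
    - [0,0,5,0.0002,-0.0096,0,0.2]

```text
time: 14.9
tool_pos: [0.5512, -0.2728, 0.1653]
tcp_rot: [3.051, 0.74, 0.005]
wrist_force: [4.4, -2.0, 1.6]
width: 0.528
grip_force: 31.9
```

```bash
cat >>h.py <<'E'
def arc(H=(.6472,-.2204)):
    s=status.read_state();v=s["tool_pos"][:2]-H
    print("r",round(np.hypot(*v),4),"ang",round(np.degrees(np.arctan2(v[1],v[0]))%360,1))
E
python3 -c "
from h import *
arc();plan((.5405,-.1935,.165),0,1,1)"
```

```text
r 0.1094 ang 208.6
p [ 0.5512 -0.2728  0.1653] yaw_y -62.7 q [-0.5   0.18  1.79  0.    1.17  0.59] F [ 4.4 -2.   1.6] M [-0.291 -0.915 -0.064] w 0.528 t 14.9
[[0.2, -0.2, 0.0, 0.0269, -0.0754, 0.0001, 1]]
```

Request:
drive_tool:
  rows:
    - [0,0,5,0.0002,-0.0096,0,0.2]
    - [0,0,5,0.0002,-0.0096,0,0.2]
    - [0,0,5,0.0002,-0.0096,0,0.2]
    - [0,0,5,0.0002,-0.0096,0,0.2]
    - [0,0,5,0.0002,-0.0096,0,0.2]
    - [0,0,5,0.0002,-0.0096,0,0.2]
    - [0,0,5,0.0002,-0.0096,0,0.2]
    - [0,0,2,0.0001,-0.0038,0,0.2]

```text
time: 15.57
tool_pos: [0.5396, -0.204, 0.1653]
tcp_rot: [3.128, -0.264, 0.008]
wrist_force: [6.6, -4.5, -1.4]
width: 0.529
grip_force: 31.7
```

Request:
drive_tool:
  rows:
    - [0,0,2,0.0001,-0.0038,0,0.2]
    - [0,0,1,0,-0.0019,0,0.2]
    - [0,0,0,0,0,0,0.2]

```text
time: 15.82
tool_pos: [0.5406, -0.1987, 0.1653]
tcp_rot: [3.122, -0.342, 0.008]
wrist_force: [6.1, -1.8, 0.4]
width: 0.528
grip_force: 31.8
```

```bash
python3 -c "
from h import *
arc();plan((.5405,-.1935,.165),0,1,1)"
```

```text
r 0.1088 ang 168.5
p [ 0.5406 -0.1987  0.1653] yaw_y -102.5 q [-0.4   0.11  1.87  0.    1.16  1.39] F [ 6.1 -1.8  0.4] M [-0.404 -0.841 -0.13 ] w 0.528 t 15.82
[[0.0, -0.3, 0.0, -0.0012, -0.005, 0.0003, 1]]
```

Request:
drive_tool:
  rows:
    - [0,0,1,0,-0.0019,0,0.2]
    - [0,0,1,0,-0.0019,0,0.2]
    - [0,0,0,0,0,0,0.2]

```text
time: 16.07
tool_pos: [0.5414, -0.1952, 0.1653]
tcp_rot: [3.115, -0.396, 0.008]
wrist_force: [4.2, -2.5, 1.0]
width: 0.526
grip_force: 31.8
```

Request:
drive_tool:
  rows:
    - [0,0,1,0,-0.0019,0,0.2]
    - [0,0,0,0,0,0,0.2]

```text
time: 16.23
tool_pos: [0.5416, -0.1942, 0.1653]
tcp_rot: [3.11, -0.423, 0.007]
wrist_force: [4.2, -4.5, -0.3]
width: 0.533
grip_force: 31.8
```

Request:
drive_tool:
  rows:
    - [0,0,1,0,-0.0019,0,0.2]
    - [0,0,0,0,0,0,0.2]

```text
time: 16.4
tool_pos: [0.5416, -0.1941, 0.1653]
tcp_rot: [3.103, -0.449, 0.006]
wrist_force: [2.8, -10.8, -0.0]
width: 0.528
grip_force: 31.9
```

The arm is at its stop: position stalled and the force rose to about 11 N. I'll relax, let go, and unwind the wrist.

Request:
drive_tool:
  rows:
    - [0,0,0,0,0.0015,0,0.2]
    - [0,0,0,0,0.001,0,0.5]
    - [0,0,0,0,0,0,0.7]
    - [0,0,0,0,0,0,1]
    - [0,0,0,0,0,0,1]
    - [0,0,0,0,0,-0.01,1]
    - [0,0,0,0,0,-0.02,1]
    - [0,0,-3,0,0,-0.02,1]

```text
time: 17.07
tool_pos: [0.5384, -0.1926, 0.214]
tcp_rot: [-3.119, 0.367, 0.005]
wrist_force: [0.0, -1.3, 0.4]
width: 0.995
grip_force: 0.0
```

Request:
drive_tool:
  rows:
    - [0,0,-7,0,0,0,1]
    - [0,0,-7,0,0,0,1]
    - [0,0,-7,0,0,0,1]
    - [0,0,-7,0,0,0,1]
    - [0,0,-7,0,0,0,1]
    - [0,0,-7,0,0,0,1]
    - [0,0,-7,0,0,0,1]
    - [0,0,-7,0,0,0,1]

```text
time: 17.73
tool_pos: [0.5394, -0.193, 0.2148]
tcp_rot: [-2.924, -1.149, 0.0]
wrist_force: [-0.7, -0.0, -0.1]
width: 1.005
grip_force: 0.0
```

Request:
drive_tool:
  rows:
    - [0,0,-7,0,0,0,1]
    - [0,0,-7,0,0,0,1]
    - [0,0,-7,0,0,0,1]
    - [0,0,-7,0,0,0,1]
    - [0,0,-7,0,0,0,1]
    - [0,0,-7,0,0,0,1]
    - [0,0,-7,0,0,0,1]
    - [0,0,-7,0,0,0,1]

```text
time: 18.4
tool_pos: [0.5394, -0.193, 0.2148]
tcp_rot: [-2.042, -2.387, 0.0]
wrist_force: [0.3, 0.8, -1.1]
width: 1.001
grip_force: 0.0
```

Request:
drive_tool:
  rows:
    - [0,0,-7,0,0,0,1]
    - [0,0,-7,0,0,0,1]
    - [0,0,-7,0,0,0,1]
    - [0,0,-7,0,0,0,1]
    - [0,0,-7,0,0,0,1]
    - [0,0,-7,0,0,0,1]
    - [0,0,-7,0,0,0,1]
    - [0,0,-7,0,0,0,1]

```text
time: 19.07
tool_pos: [0.5394, -0.193, 0.2148]
tcp_rot: [-0.683, -3.066, -0.0]
wrist_force: [0.4, 0.1, -0.1]
width: 1.001
grip_force: 0.0
```

Request:
drive_tool:
  rows:
    - [0,0,-7,0,0,0,1]
    - [0,0,-7,0,0,0,1]
    - [0,0,-7,0,0,0,1]
    - [0,0,-7,0,0,0,1]
    - [0,0,-7,0,0,0,1]
    - [0,0,-5,0,0,0,1]
    - [0,0,0,0,0,0,1]

```text
time: 19.65
tool_pos: [0.5394, -0.1931, 0.2148]
tcp_rot: [0.401, -3.116, -0.0]
wrist_force: [0.1, 0.1, 0.1]
width: 1.004
grip_force: 0.0
```

```bash
python3 -c "
from h import *
P=[read_camera(c) for c in('top','scene')]
for p in P: print([ (m['score'],m['bbox']) for m in masks_of(p,'knob')[:2]], proj(p,[[.5415,-.1945,.208],[.5415,-.1945,.182]]))
plan((.541,-.194,.161),0,6,1)
c=cv2.resize(P[1]['color'][110:230,240:400,::-1],None,fx=5,fy=5,interpolation=2); cv2.imwrite('pics/g.png',c)"
```

```text
[] [[304.37789955 175.19199975]
 [302.99353194 176.35134507]]
[(0.6, [286.8, 162.4, 305.7, 198.9]), (0.54, [271.7, 209.0, 316.2, 245.6])] [[295.78141114 169.46164388]
 [295.20666917 178.6956873 ]]
p [ 0.5396 -0.1932  0.2144] yaw_y 104.4 q [-0.39  0.07  1.82  0.    1.25 -2.21] F [ 0.3  0.2 -0.4] M [-0.052  0.029  0.034] w 1.001 t 19.85
[[0.0, -0.0, 0.0, -0.0002, -0.0002, 0.0089, 1], [0.0, 0.0, 0.0, -0.0002, -0.0002, 0.0089, 1], [0.0, 0.0, 0.0, -0.0002, -0.0002, 0.0089, 1], [0.0, 0.0, 0.0, -0.0002, -0.0002, 0.0089, 1], [0.0, 0.0, 0.0, -0.0002, -0.0002, 0.0089, 1], [0.0, 0.0, 0.0, -0.0002, -0.0002, 0.0089, 1]]
```

View pics/g.png

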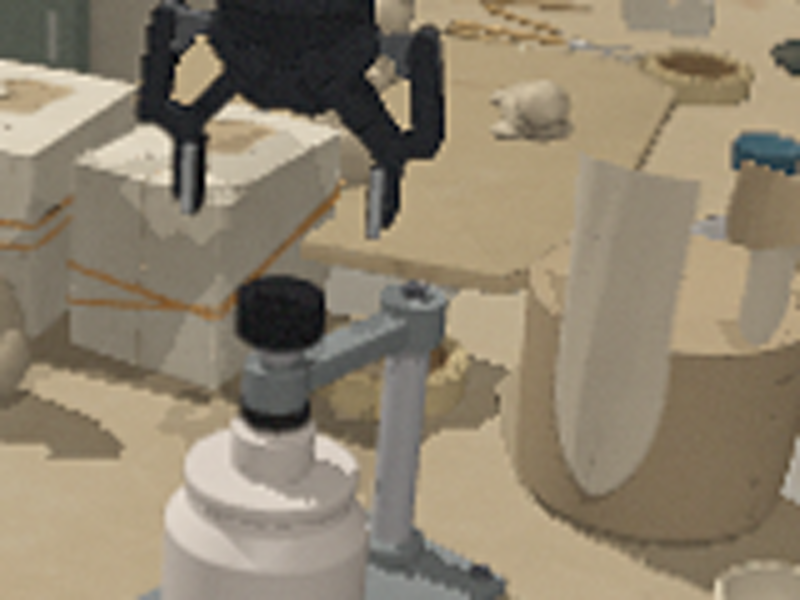

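The arm is over the lid, with the foot just above the boss. Now I grip the knob and take the baseline torque.

Request:
drive_tool:
  rows:
    - [0,0,0,-0.0012,-0.001,0.01,1]
    - [0,0,0,0,0,0.015,1]
    - [0,0,0,0,0,0.01,1]
    - [0,0,0,0,0,0.006,1]
    - [0,0,0,0,0,0.006,1]
    - [0,0,0,0,0,0.005,1]
    - [0,0,0,0,0,0,0.7]
    - [0,0,0,0,0,0,0.5]
  force: 40

```text
time: 20.52
tool_pos: [0.541, -0.1939, 0.162]
tcp_rot: [0.397, -3.116, -0.0]
wrist_force: [-0.9, -0.6, 0.2]
width: 0.748
grip_force: 0.0
```

Request:
drive_tool:
  rows:
    - [0,0,0,0,0,0,0.4]
    - [0,0,0,0,0,0,0.3]
    - [0,0,0,0,0,0,0.2]
    - [0,0,0,0,0,0,0.2]

```text
time: 20.85
tool_pos: [0.5415, -0.194, 0.1631]
tcp_rot: [-0.397, 3.115, -0.001]
wrist_force: [-1.7, 0.7, 3.4]
width: 0.525
grip_force: 41.0
```

```bash
cat > r.py <<'E'
from h import *
s=status.read_state();y=Ro.from_rotvec(s["tcp_rot"]).as_matrix()[:,1]
print("t",round(s["time"],2),"p",np.round(s["tool_pos"],4),"yaw",round(np.degrees(np.arctan2(y[1],y[0])),1),"q6",round(s["q"][5],3),"F",np.round(s["wrist_force"],1),"M",np.round(s["torque"],3),"jt6",round(s["joint_torque"][5],4),"w",round(s["width"],3),"g",round(s["grip_force"],1))
E
python3 r.py
```

```text
t 20.85 p [ 0.5415 -0.194   0.1631] yaw 104.5 q6 -2.212 F [-1.7  0.7  3.4] M [0.123 0.156 0.017] jt6 0.0177 w 0.525 g 41.0
```

Request:
drive_tool:
  rows:
    - [0,0,4,0,0,0.0001,0.2]
    - [0,0,5,0,0,0.0001,0.2]
    - [0,0,5,0,0,0.0002,0.2]
    - [0,0,6,0,0,0.0002,0.2]

```text
time: 21.18
tool_pos: [0.5415, -0.1942, 0.1626]
tcp_rot: [0.156, 3.136, -0.001]
wrist_force: [-0.6, 0.6, 3.5]
width: 0.524
grip_force: 41.0
```

```bash
python3 r.py
```

```text
t 21.18 p [ 0.5415 -0.1942  0.1626] yaw 84.3 q6 -1.859 F [-0.6  0.6  3.5] M [0.059 0.199 0.058] jt6 -1.4117 w 0.524 g 41.0
```

Request:
drive_tool:
  rows:
    - [0,0,5,0,0,0.0001,0.2]
    - [0,0,5,0,0,0.0001,0.2]
    - [0,0,5,0,0,0.0002,0.2]
    - [0,0,5,0,0,0.0002,0.2]

```text
time: 21.52
tool_pos: [0.5415, -0.1943, 0.162]
tcp_rot: [0.699, 3.062, -0.001]
wrist_force: [-1.4, -0.3, 3.9]
width: 0.529
grip_force: 41.0
```

```bash
python3 r.py
```

```text
t 21.52 p [ 0.5415 -0.1943  0.162 ] yaw 64.3 q6 -1.51 F [-1.4 -0.3  3.9] M [0.048 0.226 0.086] jt6 -1.0345 w 0.529 g 41.0
```

Request:
drive_tool:
  rows:
    - [0,0,5,0,0,0.0001,0.2]
    - [0,0,5,0,0,0.0001,0.2]
    - [0,0,5,0,0,0.0002,0.2]
    - [0,0,5,0,0,0.0002,0.2]

```text
time: 21.85
tool_pos: [0.5414, -0.1944, 0.1614]
tcp_rot: [1.22, 2.894, -0.001]
wrist_force: [-2.0, -0.0, 3.5]
width: 0.523
grip_force: 41.0
```

```bash
python3 r.py
```

```text
t 21.85 p [ 0.5414 -0.1944  0.1614] yaw 44.3 q6 -1.16 F [-2.  -0.   3.5] M [-0.065  0.231  0.081] jt6 -1.0347 w 0.523 g 41.0
```

Request:
drive_tool:
  rows:
    - [0,0,5,0,0,0.0001,0.2]
    - [0,0,5,0,0,0.0002,0.2]

```text
time: 22.02
tool_pos: [0.5414, -0.1944, 0.1611]
tcp_rot: [1.467, 2.776, -0.001]
wrist_force: [-1.7, -0.4, 5.0]
width: 0.525
grip_force: 41.1
```

```bash
python3 r.py
```

```text
t 22.02 p [ 0.5414 -0.1944  0.1611] yaw 34.3 q6 -0.986 F [-1.7 -0.4  5. ] M [-0.055  0.259  0.024] jt6 -1.0349 w 0.525 g 41.1
```

Request:
drive_tool:
  rows:
    - [0,0,5,0,0,0.0001,0.2]
    - [0,0,5,0,0,0.0002,0.2]

```text
time: 22.18
tool_pos: [0.5413, -0.1944, 0.1609]
tcp_rot: [1.703, 2.638, -0.001]
wrist_force: [-1.4, -0.7, 3.8]
width: 0.531
grip_force: 41.1
```

```bash
python3 r.py
```

```text
t 22.18 p [ 0.5413 -0.1944  0.1609] yaw 24.3 q6 -0.811 F [-1.4 -0.7  3.8] M [-0.059  0.285  0.072] jt6 -1.0344 w 0.531 g 41.1
```

Request:
drive_tool:
  rows:
    - [0,0,5,0,0,0.0001,0.2]
    - [0,0,5,0,0,0.0002,0.2]

```text
time: 22.35
tool_pos: [0.5413, -0.1944, 0.1606]
tcp_rot: [1.927, 2.48, -0.001]
wrist_force: [-1.8, -1.2, 5.9]
width: 0.526
grip_force: 41.1
```

```bash
python3 r.py
```

```text
t 22.35 p [ 0.5413 -0.1944  0.1606] yaw 14.3 q6 -0.637 F [-1.8 -1.2  5.9] M [-0.052  0.306  0.051] jt6 -1.0356 w 0.526 g 41.1
```

Request:
drive_tool:
  rows:
    - [0,0,5,0,0,0.0001,0.2]
    - [0,0,5,0,0,0.0002,0.2]

```text
time: 22.52
tool_pos: [0.5412, -0.1945, 0.1603]
tcp_rot: [2.136, 2.302, -0.001]
wrist_force: [-2.3, -0.1, 5.0]
width: 0.528
grip_force: 41.1
```

```bash
python3 r.py
```

```text
t 22.52 p [ 0.5412 -0.1945  0.1603] yaw 4.3 q6 -0.462 F [-2.3 -0.1  5. ] M [-0.055  0.407  0.062] jt6 -1.0354 w 0.528 g 41.1
```

Request:
drive_tool:
  rows:
    - [0,0,5,0,0,0.0001,0.2]
    - [0,0,5,0,0,0.0002,0.2]

```text
time: 22.68
tool_pos: [0.5411, -0.1944, 0.16]
tcp_rot: [2.328, 2.107, -0.0]
wrist_force: [-3.1, -1.0, 5.1]
width: 0.527
grip_force: 41.1
```

```bash
python3 r.py
```

```text
t 22.68 p [ 0.5411 -0.1944  0.16  ] yaw -5.7 q6 -0.288 F [-3.1 -1.   5.1] M [-0.041  0.388  0.025] jt6 -1.0359 w 0.527 g 41.1
```

Joint 6's torque is a low-noise signal and is flat so far, so the screw is not touching yet at 110°. I'll continue in small steps.

Request:
drive_tool:
  rows:
    - [0,0,5,0,0,0.0001,0.2]
    - [0,0,5,0,0,0.0002,0.2]

```text
time: 22.85
tool_pos: [0.5411, -0.1944, 0.1598]
tcp_rot: [2.503, 1.896, -0.0]
wrist_force: [-2.0, -1.2, 4.5]
width: 0.524
grip_force: 41.2
```

```bash
python3 r.py
```

```text
t 22.85 p [ 0.5411 -0.1944  0.1598] yaw -15.7 q6 -0.113 F [-2.  -1.2  4.5] M [-0.062  0.454  0.064] jt6 -1.036 w 0.524 g 41.2
```

Request:
drive_tool:
  rows:
    - [0,0,5,0,0,0.0001,0.2]
    - [0,0,5,0,0,0.0002,0.2]

```text
time: 23.02
tool_pos: [0.5411, -0.1944, 0.1595]
tcp_rot: [2.659, 1.671, -0.0]
wrist_force: [-2.5, -0.2, 5.5]
width: 0.528
grip_force: 41.2
```

```bash
python3 r.py
```

```text
t 23.02 p [ 0.5411 -0.1944  0.1595] yaw -25.7 q6 0.061 F [-2.5 -0.2  5.5] M [0.005 0.413 0.066] jt6 -1.0365 w 0.528 g 41.2
```

Request:
drive_tool:
  rows:
    - [0,0,5,0,0,0.0001,0.2]
    - [0,0,5,0,0,0.0002,0.2]

```text
time: 23.18
tool_pos: [0.541, -0.1944, 0.1592]
tcp_rot: [2.795, 1.433, -0.0]
wrist_force: [-2.6, -0.4, 5.6]
width: 0.526
grip_force: 41.2
```

```bash
python3 r.py
```

```text
t 23.18 p [ 0.541  -0.1944  0.1592] yaw -35.7 q6 0.236 F [-2.6 -0.4  5.6] M [-0.026  0.478  0.099] jt6 -1.0368 w 0.526 g 41.2
```

Request:
drive_tool:
  rows:
    - [0,0,5,0,0,0.0001,0.2]
    - [0,0,5,0,0,0.0002,0.2]

```text
time: 23.35
tool_pos: [0.541, -0.1944, 0.1589]
tcp_rot: [2.909, 1.184, -0.0]
wrist_force: [-2.6, 0.6, 6.2]
width: 0.521
grip_force: 41.2
```

```bash
python3 r.py
```

```text
t 23.35 p [ 0.541  -0.1944  0.1589] yaw -45.7 q6 0.41 F [-2.6  0.6  6.2] M [0.011 0.551 0.058] jt6 -1.0371 w 0.521 g 41.2
```

Request:
drive_tool:
  rows:
    - [0,0,5,0,0,0.0001,0.2]
    - [0,0,5,0,0,0.0002,0.2]

```text
time: 23.52
tool_pos: [0.5409, -0.1943, 0.1586]
tcp_rot: [3.001, 0.926, -0.0]
wrist_force: [-3.5, 0.8, 6.7]
width: 0.526
grip_force: 41.2
```

```bash
python3 r.py
```

```text
t 23.52 p [ 0.5409 -0.1943  0.1586] yaw -55.7 q6 0.585 F [-3.5  0.8  6.7] M [0.041 0.512 0.155] jt6 -1.0223 w 0.526 g 41.2
```

Request:
drive_tool:
  rows:
    - [0,0,5,0,0,0.0001,0.2]
    - [0,0,5,0,0,0.0002,0.2]

```text
time: 23.68
tool_pos: [0.5409, -0.1943, 0.1584]
tcp_rot: [3.07, 0.661, -0.0]
wrist_force: [-3.2, 0.3, 6.1]
width: 0.524
grip_force: 41.3
```

```bash
python3 r.py
```

```text
t 23.68 p [ 0.5409 -0.1943  0.1584] yaw -65.7 q6 0.759 F [-3.2  0.3  6.1] M [0.065 0.559 0.131] jt6 -0.9946 w 0.524 g 41.3
```

Request:
drive_tool:
  rows:
    - [0,0,5,0,0,0.0001,0.2]
    - [0,0,5,0,0,0.0002,0.2]

```text
time: 23.85
tool_pos: [0.5409, -0.1942, 0.1581]
tcp_rot: [3.116, 0.391, -0.0]
wrist_force: [-4.3, 0.9, 6.2]
width: 0.525
grip_force: 41.3
```

```bash
python3 r.py
```

```text
t 23.85 p [ 0.5409 -0.1942  0.1581] yaw -75.7 q6 0.934 F [-4.3  0.9  6.2] M [0.087 0.565 0.101] jt6 -0.9665 w 0.525 g 41.3
```

The screw touches at about 155°: joint 6's torque now rises steadily by 0.028 N m per 10°. The target is about 14 N, roughly 43° further.

Request:
drive_tool:
  rows:
    - [0,0,5,0,0,0.0001,0.2]
    - [0,0,5,0,0,0.0002,0.2]
    - [0,0,5,0,0,0.0001,0.2]
    - [0,0,5,0,0,0.0002,0.2]

```text
time: 24.18
tool_pos: [0.5409, -0.1941, 0.1576]
tcp_rot: [3.137, -0.156, 0.0]
wrist_force: [-3.9, 1.1, 7.7]
width: 0.527
grip_force: 41.5
```

```bash
python3 r.py
```

```text
t 24.18 p [ 0.5409 -0.1941  0.1576] yaw -95.7 q6 1.283 F [-3.9  1.1  7.7] M [0.157 0.595 0.15 ] jt6 -0.9048 w 0.527 g 41.5
```

Request:
drive_tool:
  rows:
    - [0,0,5,0,0,0.0001,0.2]
    - [0,0,5,0,0,0.0002,0.2]
    - [0,0,5,0,0,0.0001,0.2]
    - [0,0,5,0,0,0.0002,0.2]

```text
time: 24.52
tool_pos: [0.5409, -0.194, 0.1571]
tcp_rot: [3.063, -0.698, 0.0]
wrist_force: [-3.5, 1.3, 6.7]
width: 0.526
grip_force: 41.5
```

```bash
python3 r.py
```

```text
t 24.52 p [ 0.5409 -0.194   0.1571] yaw -115.7 q6 1.632 F [-3.5  1.3  6.7] M [0.227 0.636 0.218] jt6 -0.8408 w 0.526 g 41.5
```

The press is about 14 N by both turn angle and torque. I stop here, let go and retreat.

Request:
drive_tool:
  rows:
    - [0,0,0,0,0,0,0.2]
    - [0,0,0,0,0,0,0.5]
    - [0,0,0,0,0,0,0.7]
    - [0,0,0,0,0,0,1]
    - [0,0,0,0,0,0,1]
    - [0,0,0,0,0,0,1]
    - [0,0,0,0,0,-0.01,1]
    - [0,0,0,0,0,-0.03,1]

```text
time: 25.18
tool_pos: [0.5374, -0.1925, 0.1909]
tcp_rot: [-3.063, 0.692, 0.016]
wrist_force: [0.4, -0.4, -0.3]
width: 0.993
grip_force: 0.0
```

Request:
drive_tool:
  rows:
    - [0,0,0,0,0,-0.03,1]
    - [0,0,0,0,0,-0.03,1]
    - [0,0,0,0,0,-0.02,1]
    - [0,0,0,0.03,0,0,1]
    - [0,0,0,0.03,0,0,1]
    - [0,0,0,0.03,0,0,1]
    - [0,0,0,0,0,0,1]

```text
time: 25.77
tool_pos: [0.626, -0.2346, 0.2751]
tcp_rot: [3.064, -0.693, 0.004]
wrist_force: [-0.6, -0.1, -0.3]
width: 1.0
grip_force: 0.0
```

```bash
python3 -c "
from h import *
P={c:read_camera(c) for c in('top','scene')}
for n in('small_pot','clay_bird','black_bear'):
  print(n,[m['bbox'] for p in P.values() for m in masks_of(p,n)[:1]])
s=status.read_state();print(s['tool_pos'],s['wrist_force'],s['time'])
c=cv2.resize(P['scene']['color'][130:290,210:370,::-1],None,fx=3.6,fy=3.6,interpolation=2); cv2.imwrite('pics/i.png',c)"
```

```text
small_pot [[324.3, 249.7, 351.4, 278.2]]
clay_bird [[177.5, 113.3, 203.1, 145.3], [224.0, 165.0, 244.7, 194.6]]
black_bear [[268.3, 256.8, 295.5, 291.4]]
[ 0.62164185 -0.23225451  0.27623077] [ 0.47142527  0.27023056 -0.11677466] 26.1667
```

View pics/i.png

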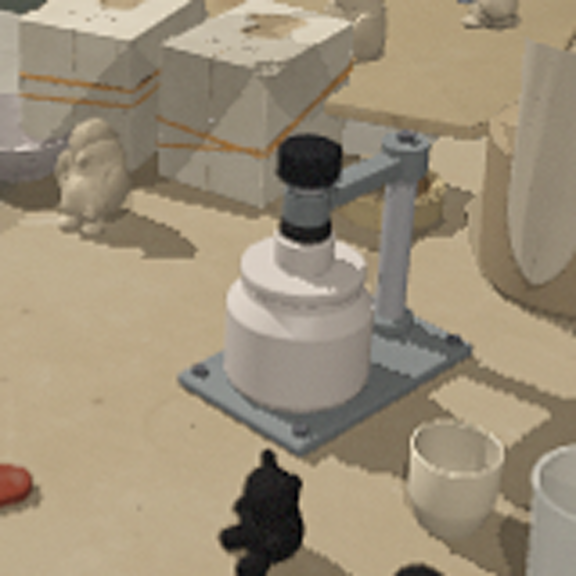

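The lid is seated, the foot is on the boss, the arm is closed, the bystanders have not moved, and the gripper is clear.

```bash
python3 -c "
from h import *
print(workorder.finish_job())"
```

```text
the job is handed in; nothing more can be done
None
```

The mill jar is closed and handed in: the lid is seated, the clamp arm is at its stop, the screw bears on the lid at an estimated 14 N (snug is 6 to 24 N), the knob is released and the bystanders are where they were; the hand-in reported no verdict.

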